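# Put the snack bar away in the sliding-cover box

### The job

Put the red snack bar from the saucer away in the blue snack box: first take the jar that stands in the way of the box's sliding cover and stand it upright, wholly on the green silicone lid. Then slide the cover all the way back, lay the bar flat in the empty compartment and slide the cover fully shut again. Leave the other jar and all the other things standing where they are.

Things in the scene. Friction and masses are not known exactly. Their poses are not given: they have to be found in the camera images.
- box: Blue snack box, fixed: 150 (its x) x 200 (y) mm, walls 4 mm thick and 50 mm high, long-side rails to 58 mm. Origin: centre of its underside; z up. Its white cover slides along the box's +y and, open, juts 125 mm past the +y end, where one jar stands in its way. Under the opening -y half lie two compartments, -x side empty, +x side full of crackers; dividers 44 mm high.
- slot (a point): Centre of the floor of the box's empty compartment, 4 mm above the worktop, fixed to the box at (-29, -42, 4) mm in its frame, axes as the box's. The compartment is 84 mm (x) by 108 mm (y) inside, and 46 mm deep below the cover.
- cover (a joint): Travel of the cover in m along the box's +y: 0 fully shut, 0.125 all the way back (stops at both ends). Starts shut or up to 0.012 ajar, slides with about 1.5 N friction, stays where left. The cover is a white plate 141 (x) x 199 (y) x 6 mm, 50 to 56 mm above the worktop, centred over the box when shut.
- cover_grip (a point): Point on the orange grip of the cover, 70 mm above the worktop; moves with the cover, axes as the box's. The grip is an upright bar at the middle of the cover: 50 mm along x, 14 mm thick along y (the sliding direction), from 56 to 84 mm above the worktop.
- jar_red_mid (a point): Centre (half-way up, 47.5 mm above its foot) of the amber glass jar with red cap: 54 mm diameter, 95 mm tall, 0.15 to 0.31 kg, z up. Either this or the yellow-capped jar stands just past the box's +y end, in the cover's way; the other one stands elsewhere.
- jar_yellow_mid (a point): Centre (half-way up) of the green glass jar with yellow cap; same size and mass as the red-capped one.
- mat: Green silicone lid lying flat on the worktop, a disc 130 mm in diameter and 6 mm thick with a small pull tab at the rim, loose; origin at the centre of its underside. It lies to the left or the right of the box.
- saucer: White ceramic saucer, 148 mm in diameter, flat inside at 8 mm above the worktop, rim sloping up to 14 mm; loose; origin at the centre of its underside. It carries the snack bar and lies on the other side of the box from the green lid.
- bar_mid (a point): Centre of the red snack bar with gold bands, a rigid block 84 mm (its x) x 26 mm (y) x 24 mm (z), 50 g, lying flat on the saucer (its centre 20 mm above the worktop) at any yaw; x is its long axis, z up.
- spoon: Bystander: steel spoon 170 mm long lying on the worktop near the robot.
- mug: Bystander: blue mug, 76 mm in diameter, 75 mm tall; origin at its foot.
- mill: Bystander: dark wooden pepper mill, 50 mm in diameter, 170 mm tall; origin at its foot.
- oil: Bystander: green glass oil bottle, 50 mm in diameter, 180 mm tall; origin at its foot.
- tin: Bystander: yellow can with a paper label and a grey top, 58 mm in diameter, 75 mm tall; origin at its foot. Fixed equipment also stands along the back (beyond x = 0.74: a round clear candy tray 80 mm tall, bread bin, toaster) and the sides (beyond 0.56 m left, 0.6 m right: canisters, microwave oven, radio), up to 240 mm tall.
Not all that is in view belongs to the job. What is shaped like the box but pink is not meant.

How it is judged:
By the outcome, as a careful person would: the job done as asked, in the order asked, and still so for the second after the job is handed in, with the robot touching nothing.
It also fails if it takes over 72 s, if anything falls off the work surface, if the arm or the gripper's body presses on something with over 40 N, if the wrist force passes 120 N, or if a joint passes its speed limit or range.

### The arm

A 6-joint arm with a two-finger parallel gripper is mounted at the origin on the work surface. World frame = base frame: x ahead of the robot, y to its left, z up, the work surface at z = 0. Lengths are in mm, angles in rad, forces in N, time in s.
With the tool pointing down it reaches from about 325 to 850 mm from the base axis. Payload 15.5 kg.
Tool frame: the origin (TCP) lies between the finger pads; the fingertips stand 22 mm ahead of it and the grasp point (between the pads) lies 3 mm ahead of it (tip_reach is the z of the fingertips in the tool frame, in mm); z points along the fingers, y is the line along which they close (so a half turn about z gives the same grasp; the last joint's range is limited). The gripper opens to 91 mm and grips with 3 to 60 N. Pads are 32 mm wide; open, the fingers measure 118 mm over their backs; the gripper's body (76 mm by 178 mm) begins 60 mm behind the grasp point.
Start: joints at [-1.216, 0.494, 1.345, -0, 1.302, -0.096], TCP at [271.742, -562.835, 235.915] pointing down, gripper open.
Joint ranges: [-2.91, 2.91], [-0.82, 2.16], [0.22, 2.67], [-1.22, 4.37], [0.12, 2.79], [-3.08, 3.08]. Speed limits (rad/s): [1.89, 1.89, 2.57, 3.01, 3.01, 3.01].

### API

Orientations are given as a unit quaternion [w, x, y, z].
In Python, from bench import * gives the robot as it stands.
- The arm moves only by the tool send_rows, never from a script. Its argument "plan" is a list that holds one entry, the list of rows, each a list of 5 numbers: the shift along the tool's x, y, z in units of 0.025 m (1.0 is 0.025 m), then the turn about the tool's z in units of 180 degrees (1.0 is 180 degrees), then the gripper command: -1 is shut, 1 is fully open, values between are in proportion. A call has 1 to 10 rows; each row shifts and turns the commanded pose from where the row before left it, along the tool's axes as they then stand; what a row does not reach is not made up. A row lasts 1/12 s, in which the tool goes at most 41.7 mm and 7.16 degrees, less where a joint would pass 70% of its speed; a pose out of reach is approached as far as the arm can. A call with a number of a shift or a turn outside -1 to 1 is refused whole. A call with a gripper value outside its range is refused whole. The fingers move at their own pace and stop on an object; the grip force is fixed at half the most. Time passes only in rows, so rows that do not move let the fingers close. It gives the time, the measured TCP pose, the force, the opening and the grip force at its end, in the units of the state.
- get_state(): the state, without advancing time (a new reading comes with each control period).
- camera(name): name is "scene" or "top" or "wrist"; returns the picture (480x640x3 uint8, blue, green, red); there is no depth.
- calibration(name): a dict with "mtx" (3x3 intrinsics, pixels), "world_from_camera" (4x4, takes a point from camera to world coordinates). Camera axes: x right, y up, looking along -z (the intrinsics and any distortion apply to the point x, -y, -z); pixel columns grow to the right and rows downward; lengths in mm; the calibration is good to about 2 mm. A picture is of the moment at which its call begins: read the wrist's pose just before it. calibration takes no time and is no camera call; for the wrist camera it gives the pose at the moment of the call.
- job_done(): hands the job in; it is judged then, once.
The state is a dict: "t": time; "qpos": joint angles; "joint_velocities": joint speeds; "tau": joint torques, N m; "tcp_pos": TCP position; "eef_rot": TCP orientation; "contact_force": force on the tool from outside, world axes, zero at the start; "wrist_torque": the same for the moment, N m; "finger_gap": opening from 0.0 (shut) to 1.0 (fully open); "gripper_force": force on a finger pad.
Only numpy, scipy, OpenCV 4.12 (cv2) and the standard library are available. Lean on these libraries where they do the work, as an engineer would, in place of code of your own. Each camera call takes 0.05 s, during which the arm holds its last target. There are 200 camera calls.

## Working session

There is one attempt and no reset: what is moved stays moved. The work goes in short steps, Python scripts to look and compute and a tool call to move; the robot and the scene stay as the last step left them, time stands still between calls to the robot, and variables do not carry over. Pictures are saved under pics/ and viewed, at most 10 in all, crops included, and the job is handed in when it is done.

Besides the shell and the picture viewer there is one more tool, called after "Call:" in YAML: its name, and indented under it one key for each argument. send_rows: Moves the arm, as the interface text tells. Shifts and turns lie within -1 to 1; 1 stands for 0.025 m of shift or 180 degrees of turn. Its arguments: {"type":"object","properties":{"plan":{"type":"array","items":{"type":"array","items":{"type":"array","items":{"type":"number"}}}}},"required":["plan"]}

```bash
ls; mkdir -p pics
python3 - <<'E'
from bench import *
import cv2,numpy as np
for n in("top","scene"):
    cv2.imwrite(f"pics/{n}0.png",camera(n)); c=calibration(n); print(n,c)
s=get_state();print({k:np.round(v,3) for k,v in s.items()})
E
```

```text
pics
top {'mtx': array([[496.24689728,   0.        , 315.14524836],
       [  0.        , 496.24689728, 249.07552093],
       [  0.        ,   0.        ,   1.        ]]), 'world_from_camera': array([[-2.31895594e-03,  9.96613493e-01, -8.21959091e-02,
         3.86749989e+02],
       [-9.99817001e-01, -3.87152727e-03, -1.87343234e-02,
        -5.91932121e+00],
       [-1.89891032e-02,  8.21374233e-02,  9.96440092e-01,
         1.35033610e+03],
       [ 0.00000000e+00,  0.00000000e+00,  0.00000000e+00,
         1.00000000e+00]])}
scene {'mtx': array([[450.75598229,   0.        , 322.4458236 ],
       [  0.        , 450.75598229, 242.10898251],
       [  0.        ,   0.        ,   1.        ]]), 'world_from_camera': array([[-5.25346820e-01, -5.31569116e-01,  6.64413270e-01,
         1.19962123e+03],
       [ 8.50761806e-01, -3.41605298e-01,  3.99387242e-01,
         4.52367304e+02],
       [ 1.46651694e-02,  7.75074252e-01,  6.31699958e-01,
         7.58631683e+02],
       [ 0.00000000e+00,  0.00000000e+00,  0.00000000e+00,
         1.00000000e+00]])}
{'t': np.float64(0.1), 'qpos': array([-1.217,  0.494,  1.346,  0.   ,  1.303, -0.095]), 'joint_velocities': array([ 0.001, -0.002, -0.   ,  0.002,  0.001,  0.   ]), 'tau': array([ 2.0000e-03, -8.8024e+01, -3.8254e+01,  7.1000e-02,  4.8000e-02,
       -0.0000e+00]), 'tcp_pos': array([ 271.628, -562.55 ,  235.395]), 'eef_rot': array([-0.001,  0.975,  0.223, -0.   ]), 'contact_force': array([ 0.014, -0.694, -0.086]), 'wrist_torque': array([-0.013, -0.019, -0.024]), 'gripper_force': np.float64(0.0), 'finger_gap': np.float64(0.995)}
```

View pics/top0.png

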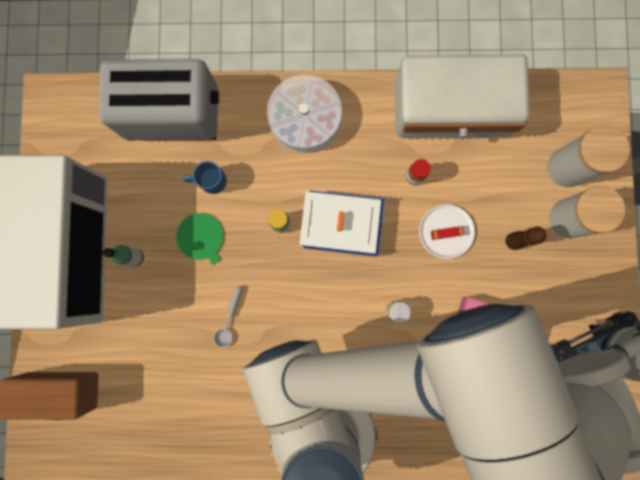

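View pics/scene0.png

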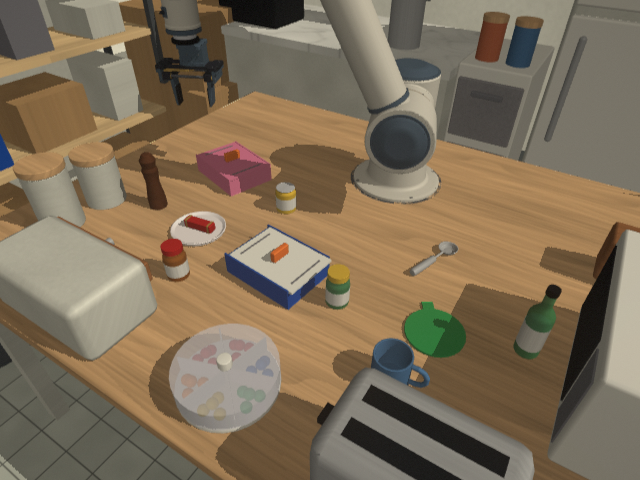

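Top view: blue box at (343,223), not the pink one at (470,303). The yellow-capped green jar (279,220) stands at the box's +y end; the yellow tin (400,312) has a grey top, so it isn't the jar. The red-capped jar (419,172) stands elsewhere. Lid (200,236), saucer with bar (447,232). Confirming in one crop with measurements.

```bash
cat > h.py <<'E'
from bench import *
import cv2,numpy as np
def cast(c,px,z):
    K=c["mtx"];T=c["world_from_camera"];px=np.atleast_2d(px).astype(float)
    d=np.c_[(px[:,0]-K[0,2])/K[0,0],-(px[:,1]-K[1,2])/K[1,1],-np.ones(len(px))]@T[:3,:3].T
    o=T[:3,3];return o+d*((z-o[2])/d[:,2])[:,None]
def blob(im,lo,hi,roi=None,pick=True):
    h=cv2.cvtColor(im,cv2.COLOR_BGR2HSV);m=cv2.inRange(h,np.array(lo),np.array(hi))
    if roi:
        r=np.zeros_like(m);x0,y0,x1,y1=roi;r[y0:y1,x0:x1]=255;m&=r
    cs,_=cv2.findContours(m,cv2.RETR_EXTERNAL,cv2.CHAIN_APPROX_NONE)
    return max(cs,key=cv2.contourArea)[:,0,:]
def rect(c,cn,z):
    w=cast(c,cn,z)[:,:2].astype(np.float32);(x,y),(a,b),t=cv2.minAreaRect(w)
    if a<b:a,b,t=b,a,t+90
    return np.round([x,y,a,b,(t+90)%180-90],1)   # centre, long, short, angle of long side
E
python3 - <<'E'
from h import *
im=cv2.imread("pics/top0.png");c=calibration("top")
def p(n,*a):print(n,a)
p("cover z56",rect(c,blob(im,(0,0,150),(40,45,255),(295,180,392,262)),56))
h=cv2.cvtColor(im,cv2.COLOR_BGR2HSV)
for n,lo,hi,roi,z in [("grip",(3,150,150),(18,255,255),(325,200,360,245),84),("yjar",(18,120,100),(32,255,255),(260,205,295,235),95),
 ("mat",(45,120,60),(80,255,255),(170,205,225,256),6),("saucer",(0,0,140),(60,50,255),(412,196,484,266),12),("bar",(0,120,90),(25,255,255),(425,220,475,245),32),
 ("rjar",(0,180,90),(5,255,255),(405,155,435,190),95),("mug",(100,80,40),(125,255,255),(180,155,230,200),75),("blue",(105,100,40),(130,255,255),(295,180,392,262),30)]:
    b=blob(im,lo,hi,roi);p(n,rect(c,b,z),cv2.minEnclosingCircle(cast(c,b,z)[:,:2].astype(np.float32)))
print(blob(im,(105,100,40),(130,255,255),(295,180,392,262)).ptp(0) if 0 else "")
sc=cv2.imread("pics/scene0.png");cs=calibration("scene")
for n,lo,hi,roi,z in [("grip",(3,150,150),(18,255,255),(265,235,295,268),77),("ycap",(18,120,100),(32,255,255),(320,255,360,290),92)]:
    p("scene "+n,rect(cs,blob(sc,lo,hi,roi),z))
a=cv2.resize(im[150:280,160:500],None,fx=2.3,fy=2.3,interpolation=3)
cv2.imwrite("pics/crop1.png",a)
E
```

```text
cover z56 (array([565.9, -47.9, 198.4, 142. ,  82.9]),)
grip (array([564.5, -46.9,  44.6,   9.6,  -6.6]), ((564.7054443359375, -44.90766906738281), 22.369647979736328))
yjar (array([5.691e+02, 1.137e+02, 4.910e+01, 4.870e+01, 1.000e-01]), ((569.076904296875, 113.7056884765625), 26.84576988220215))
mat (array([539.1, 335.8, 123.9, 112.9,  89.8]), ((533.2810668945312, 332.62908935546875), 66.47428131103516))
saucer (array([ 545.1, -337.1,  143.9,  142.9,   44.1]), ((544.2515869140625, -336.89556884765625), 73.37518310546875))
bar (array([ 538.8, -332.4,   83.4,   22.3,  -82.1]), ((539.2134399414062, -332.23345947265625), 42.154022216796875))
rjar (array([ 696.5, -252.8,   44.5,   43.4,   -1. ]), ((696.7847900390625, -252.4813995361328), 23.84500503540039))
mug (array([686.8, 301.8, 102.2,  68.8,  64.1]), ((672.358154296875, 308.9093017578125), 53.41731643676758))
blue (array([ 608.3, -160.3,   43.7,    3.5,   -6.4]), ((608.2246704101562, -160.697998046875), 21.8663272857666))

scene grip (array([566.9, -43.5,  62.2,  32.5, -10.3]),)
scene ycap (array([569.6, 114.7,  63.7,  47. ,  29.1]),)
```

View pics/crop1.png

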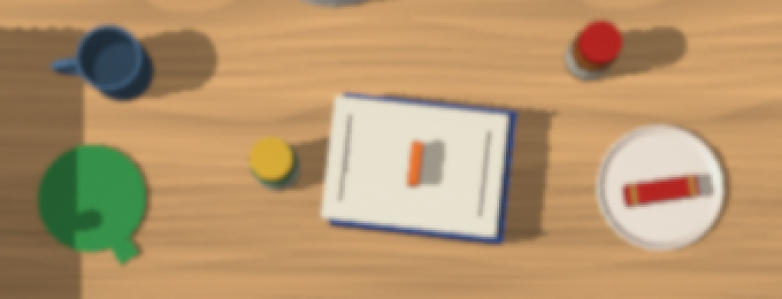

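The crop confirms the job's objects: yellow-capped jar at the cover's +y end, orange grip in the cover's middle, red bar with gold bands on the saucer, green lid on the left. Box yaw is about -6.8°. I'll align the tool with the box (tool x = box +y, tool y = box +x) and go above the jar.

Call:
send_rows:
  plan:
    - [[0,0,0,-0.032,1],[0,0,0,-0.032,1],[0,0,0,-0.032,1],[0,0,0,-0.032,1],[0,0,0,-0.032,1],[0,0,0,-0.032,1],[0,0,0,-0.032,1],[0,0,0,-0.032,1],[0,0,0,-0.032,1],[0,0,0,-0.031,1]]

```text
t: 0.93
tcp_pos: [271.7, -562.6, 235.5]
eef_rot: [-0.0, 0.746, 0.666, 0.0]
contact_force: [-0.8, -0.1, -0.0]
finger_gap: 0.996
gripper_force: 0.0
```

Call:
send_rows:
  plan:
    - [[0.94,0.29,0,0,1],[0.94,0.29,0,0,1],[0.94,0.29,0,0,1],[0.94,0.29,0,0,1],[0.94,0.29,0,0,1],[0.94,0.29,0,0,1],[0.94,0.29,0,0,1],[0.94,0.29,0,0,1],[0.94,0.29,0,0,1],[0.94,0.29,0,0,1]]

```text
t: 1.77
tcp_pos: [371.8, -336.8, 235.7]
eef_rot: [-0.0, 0.748, 0.664, 0.0]
contact_force: [0.4, -0.1, 0.1]
finger_gap: 1.003
gripper_force: 0.0
```

Call:
send_rows:
  plan:
    - [[0.94,0.29,0,0,1],[0.94,0.29,0,0,1],[0.94,0.29,0,0,1],[0.94,0.29,0,0,1],[0.94,0.29,0,0,1],[0.94,0.29,0,0,1],[0.94,0.29,0,0,1],[0.94,0.29,0,0,1],[0.94,0.29,0,0,1],[0.94,0.29,0,0,1]]

```text
t: 2.6
tcp_pos: [471.6, -112.1, 235.8]
eef_rot: [-0.0, 0.748, 0.664, -0.0]
contact_force: [0.4, -0.7, 0.3]
finger_gap: 0.999
gripper_force: 0.0
```

Call:
send_rows:
  plan:
    - [[0.94,0.29,0,0,1],[0.94,0.29,0,0,1],[0.94,0.29,0,0,1],[0.94,0.29,0,0,1],[0.94,0.29,0,0,1],[0.94,0.29,0,0,1],[0.94,0.29,0,0,1],[0.94,0.29,0,0,1],[0,0,0,0,1],[0,0,0,0,1]]

```text
t: 3.43
tcp_pos: [551.3, 67.4, 235.5]
eef_rot: [-0.0, 0.747, 0.665, -0.0]
contact_force: [-0.7, -0.2, 0.2]
finger_gap: 0.999
gripper_force: 0.0
```

Run:
```python
from h import *
s=get_state();c=calibration("wrist");cv2.imwrite("pics/w1.png",camera("wrist"));np.save("w1.npy",c["world_from_camera"])
q=s["eef_rot"];print(s["t"],s["tcp_pos"],q,np.degrees(2*np.arctan2(q[2],q[1])));print(c)
```

```text
3.4333 [551.34551017  67.39090859 235.51299484] [-1.94963179e-04  7.47228829e-01  6.64566762e-01 -2.41616911e-04] 83.29819916057151
{'mtx': array([[353.55224166,   0.        , 318.81114775],
       [  0.        , 353.55224166, 240.02930545],
       [  0.        ,   0.        ,   1.        ]]), 'world_from_camera': array([[ 9.93155915e-01,  1.11751088e-01,  3.39562039e-02,
         5.61403143e+02],
       [-1.16796101e-01,  9.50287022e-01,  2.88640342e-01,
         1.50915902e+02],
       [-1.22676783e-05, -2.90630815e-01,  9.56835268e-01,
         3.83894171e+02],
       [ 0.00000000e+00,  0.00000000e+00,  0.00000000e+00,
         1.00000000e+00]])}
```

View pics/w1.png

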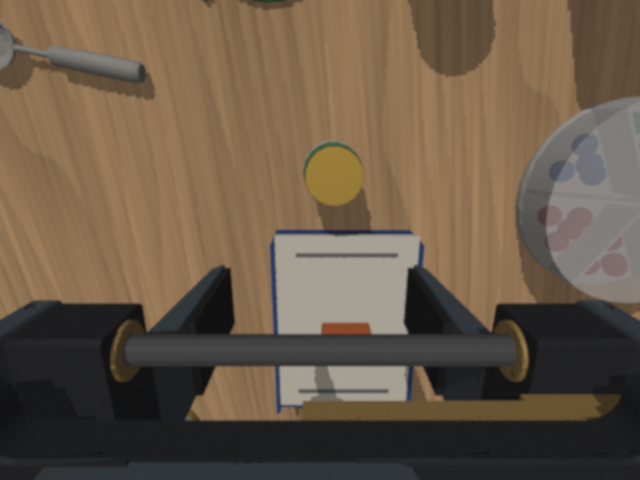

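Wrist view: yellow cap centred at about (334,174); box with white cover below it, +y edge at row ~235, grip at (345,328), lid's edge at the top (268,0). Refine the jar and box positions.

```bash
cat >> h.py <<'E'
PH=np.radians(83.3)
def tool(s,w):  # world delta -> tool x,y (units of 25 mm), down positive z
    q=s["eef_rot"];p=2*np.arctan2(q[2],q[1]);d=np.asarray(w)[:2]-s["tcp_pos"][:2]
    return np.round(np.array([d@[np.cos(p),np.sin(p)],d@[np.sin(p),-np.cos(p)]])/25,3)
E
python3 - <<'E'
from h import *
s=get_state();c=calibration("wrist");im=cv2.imread("pics/w1.png")
b=blob(im,(18,120,100),(32,255,255),(290,130,380,220));r=cv2.minEnclosingCircle(cast(c,b,95)[:,:2].astype(np.float32));print("jar",r,tool(s,r[0]))
k=blob(im,(0,0,130),(40,60,255),(250,225,440,300))
e=np.array([k[k[:,0]==x][:,1].min() for x in range(285,412)]);w=cast(c,np.c_[np.arange(285,412),e],56)[:,:2]
v=cv2.fitLine(w.astype(np.float32),1,0,.01,.01).ravel();print("cover edge mid",w[[0,-1]],"dir deg",np.degrees(np.arctan2(v[1],v[0])))
bl=blob(im,(105,100,30),(130,255,255),(260,225,440,420));
e=[bl[bl[:,0]==x][:,1].min() for x in range(285,412) if (bl[:,0]==x).any()];print("blue top rows",np.median(e), "cover rows",w.shape)
print("blue edge z50",cast(c,[[345,np.median(e)]],50),cast(c,[[345,np.median(e)]],0))
t=calibration("top");m=cv2.imread("pics/top0.png")
print("mat",cast(t,[[200.2,235.9]],6))
E
```

```text
jar ((569.4481811523438, 114.53823852539062), 24.487733840942383) [1.992 0.506]
cover edge mid [[517.58521678  60.0303315 ]
 [638.35958008  45.71902243]] dir deg -6.757823
blue top rows nan cover rows (127, 2)
blue edge z50 [[nan nan nan]] [[nan nan nan]]
mat [[535.04630412 333.90367449   6.        ]]
  return _methods._mean(a, axis=axis, dtype=dtype,
  ret = ret.dtype.type(ret / rcount)
```

Call:
send_rows:
  plan:
    - [[0.66,0.17,0,0,1],[0.67,0.17,0,0,1],[0.67,0.17,0,0,1],[0,0,0.9,0,1],[0,0,0.9,0,1],[0,0,0.9,0,1],[0,0,0.9,0,1],[0,0,0.9,0,1],[0,0,0.9,0,1],[0,0,0.9,0,1]]

```text
t: 4.32
tcp_pos: [569.5, 113.4, 77.5]
eef_rot: [-0.0, 0.748, 0.663, -0.0]
contact_force: [0.1, -0.9, 0.8]
finger_gap: 1.001
gripper_force: 0.0
```

Call:
send_rows:
  plan:
    - [[0,0,0.5,0,1],[0,0,0.4,0,1],[0,0,0,0,-1],[0,0,0,0,-1],[0,0,0,0,-1],[0,0,0,0,-1],[0,0,0,0,-1],[0,0,0,0,-1],[0,0,0,0,-1],[0,0,0,0,-1]]

```text
t: 5.15
tcp_pos: [570.1, 114.6, 56.5]
eef_rot: [0.0, 0.748, 0.664, 0.0]
contact_force: [-1.4, 0.3, 7.5]
finger_gap: 0.585
gripper_force: 30.0
```

Call:
send_rows:
  plan:
    - [[0,0,-0.5,0,-1],[0,0,-0.9,0,-1],[0,0,-0.9,0,-1],[0,0,-0.5,0,-1],[0,0,0,0,-1]]

```text
t: 5.57
tcp_pos: [571.3, 114.8, 128.6]
eef_rot: [0.001, 0.748, 0.664, 0.002]
contact_force: [1.7, 1.0, -1.6]
finger_gap: 0.583
gripper_force: 30.0
```

Call:
send_rows:
  plan:
    - [[0.5,-0.14,0,0,-1],[0.9,-0.255,0,0,-1],[0.95,-0.27,0,0,-1],[0.95,-0.27,0,0,-1],[0.95,-0.27,0,0,-1],[0.95,-0.27,0,0,-1],[0.95,-0.27,0,0,-1],[0.95,-0.27,0,0,-1],[0.9,-0.255,0,0,-1],[0.55,-0.15,0,0,-1]]

```text
t: 6.4
tcp_pos: [533.7, 336.5, 124.6]
eef_rot: [-0.0, 0.747, 0.664, -0.001]
contact_force: [-0.3, 0.1, -1.8]
finger_gap: 0.584
gripper_force: 30.0
```

Run:
```python
from h import *
s=get_state();c=calibration("scene");im=camera("scene");cv2.imwrite("pics/s2.png",im);t=camera("top");cv2.imwrite("pics/t2.png",t)
print(s["t"],s["tcp_pos"],s["contact_force"],s["finger_gap"])
a=cv2.resize(im[170:400,290:580],None,fx=2,fy=2);b=cv2.resize(t[170:400,60:160+140],None,fx=1,fy=1)
cv2.imwrite("pics/crop2.png",a)
b=blob(im,(50,150,40),(75,255,255),(400,290,480,360));w=cast(c,b,6);print("scene mat",w[:,:2].min(0),w[:,:2].max(0))
```

```text
6.4 [533.65939251 336.48438614 124.57055536] [-0.30584689  0.10307452 -1.75992641] 0.5844632579757268
scene mat [531.00926482 315.34803501] [597.38292849 352.48635512]
```

View pics/crop2.png

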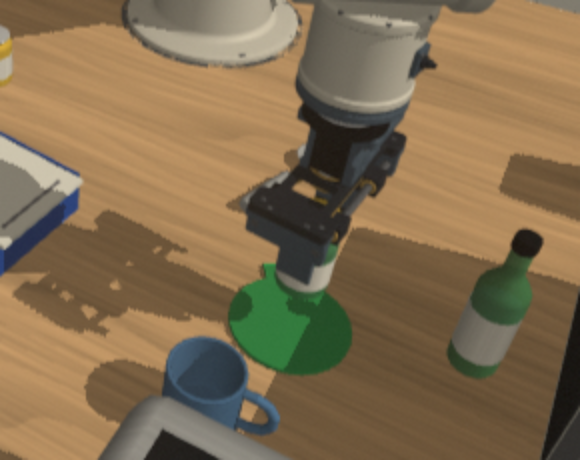

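Crop: the jar is held upright over the lid (disc centre at crop (290,322)), clear of the mug and oil bottle. Lower and release.

Call:
send_rows:
  plan:
    - [[0,0,0.7,0,-1],[0,0,0.8,0,-1],[0,0,0.5,0,-1],[0,0,0.25,0,-1],[0,0,0.1,0,-1],[0,0,0.08,0,-1],[0,0,0.05,0,-1],[0,0,0,0,-1]]

```text
t: 7.17
tcp_pos: [535.5, 334.1, 64.4]
eef_rot: [0.0, 0.748, 0.664, 0.0]
contact_force: [-1.3, -0.5, -2.3]
finger_gap: 0.583
gripper_force: 30.0
```

Call:
send_rows:
  plan:
    - [[0,0,0.05,0,-1],[0,0,0.03,0,-1],[0,0,0,0,-1],[0,0,0,0,-1]]

```text
t: 7.5
tcp_pos: [535.5, 334.2, 62.5]
eef_rot: [0.0, 0.748, 0.664, 0.0]
contact_force: [-0.4, -0.4, 6.1]
finger_gap: 0.584
gripper_force: 30.0
```

Call:
send_rows:
  plan:
    - [[0,0,0,0,0.4],[0,0,0,0,1],[0,0,0,0,1],[0,0,0,0,1],[0,0,0,0,1],[0,0,-0.6,0,1],[0,0,-1,0,1],[0,0,-1,0,1],[0,0,-1,0,1],[0,0,-1,0,1]]

```text
t: 8.33
tcp_pos: [535.0, 333.9, 178.0]
eef_rot: [-0.0, 0.748, 0.664, -0.0]
contact_force: [1.4, 0.4, 0.5]
finger_gap: 1.003
gripper_force: 0.0
```

Call:
send_rows:
  plan:
    - [[-0.94,0.185,0,0,1],[-0.94,0.185,0,0,1],[-0.94,0.185,0,0,1],[-0.94,0.185,0,0,1],[-0.94,0.185,0,0,1],[-0.94,0.185,0,0,1],[-0.94,0.185,0,0,1],[-0.94,0.185,0,0,1],[0,0,0,0,1],[0,0,0,0,1]]

```text
t: 9.17
tcp_pos: [549.7, 142.0, 177.0]
eef_rot: [-0.0, 0.749, 0.663, -0.0]
contact_force: [-0.5, 0.8, 0.3]
finger_gap: 0.996
gripper_force: 0.0
```

Run:
```python
from h import *
s=get_state();im=camera("scene");t=camera("top");cv2.imwrite("pics/s3.png",im);cv2.imwrite("pics/t3.png",t)
print(s["t"],s["tcp_pos"])
a=cv2.resize(im[230:390,380:540],None,fx=2.5,fy=2.5);b=cv2.resize(t[170:300,110:270],None,fx=2.5,fy=2.5)
b=np.vstack([b,np.zeros((a.shape[0]-b.shape[0],b.shape[1],3),np.uint8)]);cv2.imwrite("pics/crop3.png",np.hstack([a,b]))
```

```text
9.1667 [549.73061114 142.03281104 176.9646799 ]
```

View pics/crop3.png

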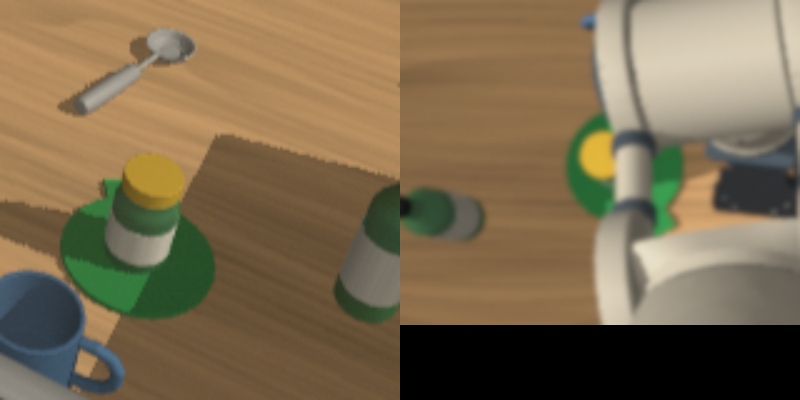

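The jar stands upright inside the lid's disc. On to the cover grip.

Call:
send_rows:
  plan:
    - [[-0.93,0.19,0,0,1],[-0.93,0.19,0,0,1],[-0.93,0.19,0,0,1],[-0.93,0.19,0,0,1],[-0.93,0.19,0,0,1],[-0.93,0.19,0,0,1],[-0.93,0.19,0,0,1],[-0.93,0.18,0,0,1],[0,0,0,0.0384,1],[0,0,0,0.0384,1]]

```text
t: 10.1
tcp_pos: [565.4, -46.5, 176.8]
eef_rot: [0.0, 0.824, 0.567, 0.0]
contact_force: [-1.1, -0.5, 0.3]
finger_gap: 1.003
gripper_force: 0.0
```

Call:
send_rows:
  plan:
    - [[0,0,0,0.0384,1],[0,0,0,0.0384,1],[0,0,0,0.0384,1],[0,0,0,0.0384,1],[0,0,0,0.0384,1],[0,0,0,0.0384,1],[0,0,0,0.0384,1],[0,0,0,0.0384,1],[0,0,0,0.0384,1],[0,0,0,0.0384,1]]

```text
t: 10.93
tcp_pos: [565.3, -45.0, 176.9]
eef_rot: [-0.0, 1.0, -0.0, -0.0]
contact_force: [-1.0, 0.4, 0.6]
finger_gap: 1.001
gripper_force: 0.0
```

Call:
send_rows:
  plan:
    - [[0,0,0,0.0384,0],[0,0,0,0,0],[0,0,0,0,0]]

```text
t: 11.18
tcp_pos: [565.2, -45.4, 176.9]
eef_rot: [-0.0, 0.998, -0.056, 0.0]
contact_force: [1.1, -0.1, -0.0]
finger_gap: 0.811
gripper_force: 0.0
```

Run:
```python
from h import *
s=get_state();c=calibration("wrist");im=camera("wrist");cv2.imwrite("pics/w2.png",im)
q=s["eef_rot"];print(s["t"],s["tcp_pos"],np.degrees(2*np.arctan2(q[2],q[1])))
b=blob(im,(3,140,60),(18,255,255));r=rect(c,b,84);print("grip",r,b.min(0),b.max(0),tool(s,r[:2]))
```

```text
11.1833 [565.24758095 -45.38089688 176.86703817] -6.377079580766407
grip [ 684.9 -225.3   51.    28.3   44. ] [563   0] [639  60] [5.556 6.621]
```

Call:
send_rows:
  plan:
    - [[0,0,0.9,0.002,0],[0,0,0.9,0,0],[0,0,0.9,0,0],[0,0,0.6,0,0],[0,0,0.3,0,0],[0,0,0.15,0,0],[0,0,0,0,-1],[0,0,0,0,-1],[0,0,0,0,-1],[0,0,0,0,-1]]

```text
t: 12.07
tcp_pos: [565.6, -46.3, 84.0]
eef_rot: [0.0, 0.998, -0.061, 0.001]
contact_force: [-0.5, -0.1, 0.4]
finger_gap: 0.236
gripper_force: 0.0
```

Call:
send_rows:
  plan:
    - [[0,0,0,0,-1],[0,0,0,0,-1],[0,0,0,0,-1]]

```text
t: 12.32
tcp_pos: [565.4, -46.3, 83.8]
eef_rot: [0.0, 0.998, -0.061, 0.0]
contact_force: [-0.9, -0.6, 7.9]
finger_gap: 0.149
gripper_force: 30.0
```

Call:
send_rows:
  plan:
    - [[0,-0.2,0,0,-1],[0,-0.45,0,0,-1],[0,-0.5,0,0,-1],[0,-0.5,0,0,-1],[0,-0.5,0,0,-1],[0,-0.5,0,0,-1],[0,-0.5,0,0,-1],[0,-0.5,0,0,-1],[0,-0.5,0,0,-1],[0,-0.3,0,0,-1]]

```text
t: 13.15
tcp_pos: [578.6, 65.2, 83.8]
eef_rot: [0.0, 0.998, -0.061, 0.0]
contact_force: [-3.9, -0.8, 9.4]
finger_gap: 0.152
gripper_force: 30.0
```

Call:
send_rows:
  plan:
    - [[0,-0.1,0,0,-1],[0,-0.05,0,0,-1],[0,0,0,0,-1]]

```text
t: 13.4
tcp_pos: [578.9, 67.5, 83.8]
eef_rot: [0.001, 0.998, -0.061, -0.0]
contact_force: [-3.9, -5.1, 9.3]
finger_gap: 0.149
gripper_force: 30.0
```

Call:
send_rows:
  plan:
    - [[0,-0.1,0,0,-1],[0,-0.1,0,0,-1],[0,0,0,0,-1]]

```text
t: 13.65
tcp_pos: [578.9, 68.1, 83.7]
eef_rot: [0.004, 0.998, -0.06, -0.001]
contact_force: [-7.4, -48.9, 14.5]
finger_gap: 0.155
gripper_force: 30.0
```

Call:
send_rows:
  plan:
    - [[0,-0.1,0,0,-1],[0,0,0,0,-1],[0,0,0,0,-1]]

```text
t: 13.9
tcp_pos: [579.1, 69.6, 83.6]
eef_rot: [0.004, 0.998, -0.061, -0.001]
contact_force: [-8.7, -60.3, 14.3]
finger_gap: 0.184
gripper_force: 30.0
```

Stop reached (about 115 mm of travel, so it started ~10 mm ajar). Release, lift, and look at the compartment.

Call:
send_rows:
  plan:
    - [[0,0,0,0,0],[0,0,0,0,0],[0,0.15,0,0,0],[0,0,-0.6,0,0],[0,0,-1,0,0],[0,0,-1,0,0],[0,0,-1,0,0],[0,0,-1,0,0],[0,0,-0.8,0,0],[0,0,0,0,0]]

```text
t: 14.73
tcp_pos: [581.4, 71.8, 222.3]
eef_rot: [-0.0, 0.998, -0.061, 0.003]
contact_force: [1.2, -0.8, 1.2]
finger_gap: 0.501
gripper_force: 0.0
```

Call:
send_rows:
  plan:
    - [[0,0.9,0,-0.0385,0],[0,0.9,0,-0.0385,0],[0,0.9,0,-0.0385,0],[0,0.9,0,-0.0385,0],[0,0.9,0,-0.0385,0],[0,0.9,0,-0.0385,0],[0,0.9,0,-0.0385,0],[0,0,0,-0.0385,0],[0,0,0,-0.0385,0],[0,0,0,-0.0385,0]]

```text
t: 15.57
tcp_pos: [615.9, -77.3, 217.4]
eef_rot: [-0.0, 0.854, 0.519, -0.0]
contact_force: [0.7, 0.1, 0.4]
finger_gap: 0.501
gripper_force: 0.0
```

Run:
```python
from h import *
s=get_state();im=camera("wrist");cv2.imwrite("pics/w3.png",im);t=camera("top");cv2.imwrite("pics/t4.png",t)
q=s["eef_rot"];print(s["t"],s["tcp_pos"],np.degrees(2*np.arctan2(q[2],q[1])))
a=im[::2,::2];b=cv2.resize(t[170:290,240:500],None,fx=1.84,fy=2)
print(a.shape,b.shape);cv2.imwrite("pics/crop4.png",np.hstack([a,b[:240]]))
```

```text
15.5667 [615.85231109 -77.25650655 217.42464952] 62.59365215347695
(240, 320, 3) (240, 478, 3)
```

View pics/crop4.png

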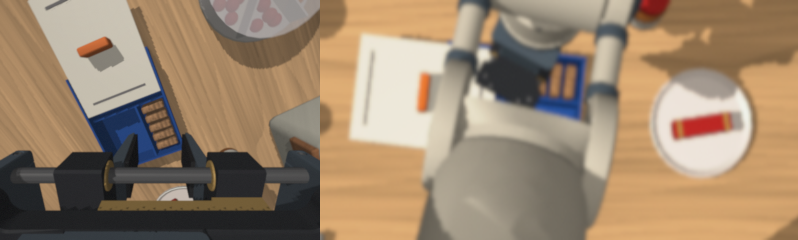

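Crop: cover fully back, compartments open (empty one lower left, crackers right), bar still on the saucer. Refine the box frame and the bar while turning towards the bar.

Run:
```python
from h import *
s=get_state();c=calibration("wrist");im=cv2.imread("pics/w3.png");t=cv2.imread("pics/t4.png");ct=calibration("top")
k=blob(im,(0,0,120),(40,60,255),(0,0,400,260));w=cast(c,k,56)[:,:2];print("cover wrist",rect(c,k,56))
a=np.radians(-6.75);e=np.array([np.cos(a),np.sin(a)]);u=np.array([-e[1],e[0]])
print("lat range",(w@e).min(),(w@e).max(),"y edge",(w@u).min(),np.percentile(w@u,5))
g=blob(im,(3,140,90),(15,255,255),(120,50,260,140));r=rect(c,g,84);print("grip wrist",r,r[:2]@e,r[:2]@u)
kt=blob(t,(3,150,150),(18,255,255),(290,200,312,240));r=rect(ct,kt,84);print("grip top",r,r[:2]@e,r[:2]@u)
h=cv2.cvtColor(t,cv2.COLOR_BGR2HSV)
m=cv2.inRange(h,(0,100,70),(28,255,255))|cv2.inRange(h,(172,100,70),(180,255,255));z=np.zeros_like(m);z[218:246,424:478]=m[218:246,424:478]
cs,_=cv2.findContours(z,0,1);b=max(cs,key=cv2.contourArea)[:,0];r=rect(ct,b,32);print("bar",r)
```

```text
cover wrist [577.9  68.  199.  144.7  82.5]
lat range 493.2330803048065 637.942337580456 y edge 36.8723309324889 37.44655984980469
grip wrist [581.1  67.9  50.5  13.6  -5.9] 569.0912910491205 135.73032988998895
grip top [578.3  67.   44.2  10.3   0. ] 566.4164830273587 134.50746356584756
bar [ 538.8 -332.4   85.1   24.1  -81.7]
```

Call:
send_rows:
  plan:
    - [[0,0,0,-0.0396,0],[0,0,0,-0.0396,0],[0,0,0,-0.0396,0],[0,0,0,-0.0396,0],[0,0,0,-0.0396,0],[0,0,0,0,0]]

```text
t: 16.17
tcp_pos: [615.8, -76.7, 217.9]
eef_rot: [-0.0, 0.656, 0.755, -0.0]
contact_force: [0.4, 0.3, 1.0]
finger_gap: 0.502
gripper_force: 0.0
```

Call:
send_rows:
  plan:
    - [[-0.9,-0.42,0,0,0],[-0.9,-0.42,0,0,0],[-0.9,-0.42,0,0,0],[-0.9,-0.42,0,0,0],[-0.9,-0.42,0,0,0],[-0.9,-0.42,0,0,0],[-0.9,-0.42,0,0,0],[-0.9,-0.42,0,0,0],[-0.9,-0.42,0,0,0],[-0.9,-0.42,0,0,0]]

```text
t: 17.0
tcp_pos: [542.4, -315.2, 218.0]
eef_rot: [-0.0, 0.66, 0.751, 0.0]
contact_force: [0.6, 0.1, -0.2]
finger_gap: 0.502
gripper_force: 0.0
```

Call:
send_rows:
  plan:
    - [[-0.66,-0.31,0.5,0,0],[0,0,1,0,0],[0,0,1,0,0],[0,0,1,0,0],[0,0,1,0,0],[0,0,0.7,0,0],[0,0,0,0,0],[0,0,0,0,0]]

```text
t: 17.67
tcp_pos: [537.2, -331.3, 87.7]
eef_rot: [-0.001, 0.659, 0.753, -0.0]
contact_force: [0.0, 0.6, 0.9]
finger_gap: 0.503
gripper_force: 0.0
```

Run:
```python
from h import *
s=get_state();q=s["eef_rot"];print(s["t"],s["tcp_pos"],np.degrees(2*np.arctan2(q[2],q[1])),tool(s,(538.8,-332.4)))
```

```text
17.6667 [ 537.23979692 -331.28875633   87.72209041] 97.62341461742851 [-0.052  0.056]
```

Call:
send_rows:
  plan:
    - [[-0.05,0.06,0.6,-0.003,0],[0,0,0.7,0,0],[0,0,0.5,0,0],[0,0,0.28,0,0],[0,0,0.1,0,0],[0,0,0,0,0],[0,0,0,0,0]]

```text
t: 18.25
tcp_pos: [539.6, -332.9, 34.4]
eef_rot: [0.0, 0.653, 0.757, 0.0]
contact_force: [-0.2, 1.1, 0.2]
finger_gap: 0.498
gripper_force: 0.0
```

Call:
send_rows:
  plan:
    - [[0,0,0,0,-1],[0,0,0,0,-1],[0,0,0,0,-1],[0,0,0,0,-1],[0,0,0,0,-1],[0,0,0,0,-1]]

```text
t: 18.75
tcp_pos: [539.4, -332.8, 34.1]
eef_rot: [0.0, 0.653, 0.757, 0.0]
contact_force: [-0.6, 0.4, 6.7]
finger_gap: 0.278
gripper_force: 30.0
```

Call:
send_rows:
  plan:
    - [[0,0,-0.3,0,-1],[0,0,-0.8,0,-1],[0,0,-1,0,-1],[0,0,-1,0,-1],[0,0,-0.8,0,-1],[0,0,0,0.028,-1],[0,0,0,0.028,-1],[0,0,0,0.028,-1],[0,0,0,0,-1]]

```text
t: 19.5
tcp_pos: [539.2, -332.6, 131.7]
eef_rot: [0.0, 0.749, 0.663, 0.0]
contact_force: [0.1, 0.3, -0.1]
finger_gap: 0.282
gripper_force: 30.0
```

Call:
send_rows:
  plan:
    - [[0.5,-0.08,0,0,-1],[0.9,-0.14,0,0,-1],[0.9,-0.14,0,0,-1],[0.9,-0.14,0,0,-1],[0.9,-0.14,0,0,-1],[0.9,-0.14,0,0,-1],[0.9,-0.14,0,0,-1],[0.9,-0.14,0,0,-1],[0.9,-0.14,0,0,-1],[0.9,-0.14,0,0,-1]]

```text
t: 20.33
tcp_pos: [530.3, -113.5, 131.3]
eef_rot: [-0.0, 0.746, 0.666, -0.0]
contact_force: [1.0, -0.2, -0.2]
finger_gap: 0.286
gripper_force: 30.0
```

Call:
send_rows:
  plan:
    - [[0.6,-0.1,0,0,-1],[0.23,-0.04,0,0,-1],[0,0,0,0,-1],[0,0,0,0,-1]]

```text
t: 20.67
tcp_pos: [529.9, -94.3, 131.3]
eef_rot: [0.0, 0.746, 0.666, -0.0]
contact_force: [-0.1, 0.7, -0.0]
finger_gap: 0.282
gripper_force: 30.0
```

Run:
```python
from h import *
s=get_state();q=s["eef_rot"];print(s["t"],s["tcp_pos"],s["finger_gap"],np.degrees(2*np.arctan2(q[2],q[1])),tool(s,(530.1,-94.4)))
im=camera("scene");cv2.imwrite("pics/s5.png",im);w=camera("wrist");cv2.imwrite("pics/w5.png",w)
a=cv2.resize(im[150:310,170:360],None,fx=2,fy=2);b=cv2.resize(w[:,100:540],(293,320))
cv2.imwrite("pics/crop5.png",np.hstack([a,b]))
```

```text
20.6667 [529.8639193  -94.26349457 131.26581365] 0.2815817294966178 83.45489408837545 [-0.004  0.01 ]
```

View pics/crop5.png

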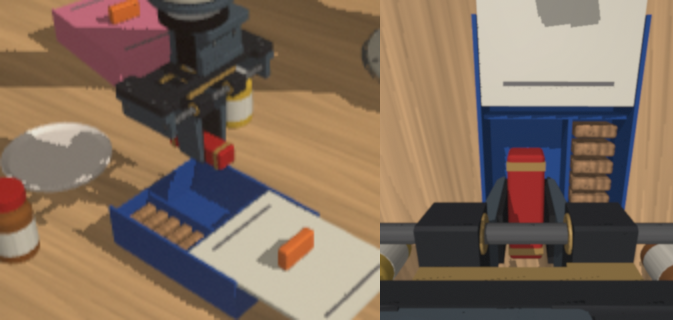

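The bar hangs level over the empty compartment (left of the divider), centred and aligned. Lower it.

Call:
send_rows:
  plan:
    - [[0,0,0.6,0,-1],[0,0,0.9,0,-1],[0,0,0.9,0,-1],[0,0,0.8,0,-1],[0,0,0.4,0,-1],[0,0,0.2,0,-1],[0,0,0.15,0,-1],[0,0,0.08,0,-1],[0,0,0,0,-1],[0,0,0,0,-1]]

```text
t: 21.6
tcp_pos: [530.3, -94.4, 31.1]
eef_rot: [0.0, 0.747, 0.665, 0.0]
contact_force: [0.2, 0.4, -1.2]
finger_gap: 0.284
gripper_force: 30.0
```

Call:
send_rows:
  plan:
    - [[0,0,0.05,0,-1],[0,0,0,0,-1],[0,0,0,0,-0.15],[0,0,0,0,-0.15],[0,0,0,0,-0.15],[0,0,0,0,-0.15],[0,0,-0.3,0,-0.15],[0,0,-0.8,0,-0.15],[0,0,-1,0,-0.15],[0,0,-1,0,-0.15]]

```text
t: 22.43
tcp_pos: [529.4, -94.1, 107.7]
eef_rot: [-0.0, 0.747, 0.665, -0.0]
contact_force: [0.1, 0.1, -0.2]
finger_gap: 0.428
gripper_force: 0.0
```

Call:
send_rows:
  plan:
    - [[0,0,-1,0,-0.15],[0,0,-1,0,-0.15],[0,0,-0.9,0,0],[0,0,0,0.0385,0],[0,0,0,0.0385,0],[0,0,0,0.0385,0],[0,0,0,0.0385,0],[0,0,0,0.0385,0],[0,0,0,0.0385,0],[0,0,0,0.0385,0]]

```text
t: 23.27
tcp_pos: [529.7, -94.2, 179.7]
eef_rot: [0.0, 0.955, 0.296, 0.0]
contact_force: [-0.4, 0.1, 0.8]
finger_gap: 0.5
gripper_force: 0.0
```

Call:
send_rows:
  plan:
    - [[0,0,0,0.0385,0],[0,0,0,0.0385,0],[0,0,0,0.0385,0],[0,0,0,0.0385,0],[0,0,0,0.0385,0],[0,0,0,0.0385,0],[0,0,0,0,0],[0,0,0,0,0]]

```text
t: 23.93
tcp_pos: [529.7, -94.2, 179.5]
eef_rot: [0.0, 0.998, -0.057, 0.0]
contact_force: [0.8, -0.1, 0.2]
finger_gap: 0.498
gripper_force: 0.0
```

Run:
```python
from h import *
s=get_state();q=s["eef_rot"];print(s["t"],s["tcp_pos"],s["finger_gap"],np.degrees(2*np.arctan2(q[2],q[1])),tool(s,(578.8,67.6)))
im=camera("scene");cv2.imwrite("pics/s6.png",im);w=camera("wrist");cv2.imwrite("pics/w6.png",w)
a=cv2.resize(im[150:310,170:360],None,fx=2,fy=2);b=cv2.resize(w,(400,300))
cv2.imwrite("pics/crop6.png",np.hstack([a[:300],b]))
```

```text
23.9333 [529.73121661 -94.17123827 179.54035478] 0.4976571748091987 -6.531127419378272 [ 1.214 -6.652]
```

View pics/crop6.png

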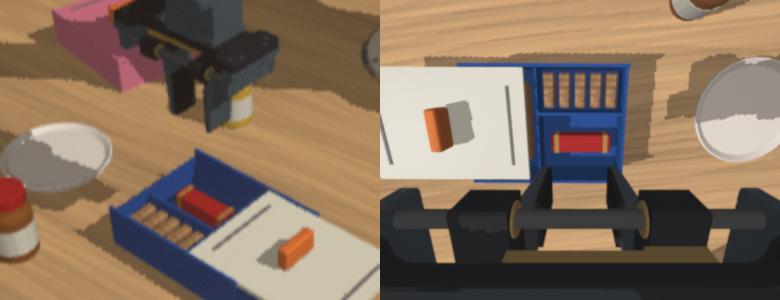

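The bar lies flat in the empty compartment, clear of the walls. Back to the grip to close the cover.

Call:
send_rows:
  plan:
    - [[0.16,-0.84,0,0.001,0],[0.16,-0.84,0,0,0],[0.16,-0.84,0,0,0],[0.16,-0.84,0,0,0],[0.16,-0.84,0,0,0],[0.16,-0.84,0,0,0],[0.16,-0.84,0,0,0],[0.1,-0.77,0,0,0],[0,0,0.5,0,0],[0,0,0,0,0]]

```text
t: 24.87
tcp_pos: [579.4, 68.1, 165.2]
eef_rot: [0.0, 0.998, -0.058, -0.001]
contact_force: [-1.4, -0.1, -1.7]
finger_gap: 0.497
gripper_force: 0.0
```

Call:
send_rows:
  plan:
    - [[0,0,0.8,0,0],[0,0,0.9,0,0],[0,0,0.8,0,0],[0,0,0.5,0,0],[0,0,0.25,0,0],[0,0,0.07,0,0],[0,0,0,0,0]]

```text
t: 25.45
tcp_pos: [580.2, 66.9, 83.9]
eef_rot: [0.0, 0.998, -0.06, -0.0]
contact_force: [-0.3, -0.3, 0.4]
finger_gap: 0.5
gripper_force: 0.0
```

Call:
send_rows:
  plan:
    - [[0,0,0,0,-1],[0,0,0,0,-1],[0,0,0,0,-1],[0,0,0,0,-1],[0,0,0,0,-1],[0,0,0,0,-1],[0,0,0,0,-1]]

```text
t: 26.03
tcp_pos: [580.3, 67.2, 84.0]
eef_rot: [0.0, 0.998, -0.06, 0.0]
contact_force: [-0.8, 0.1, 5.4]
finger_gap: 0.153
gripper_force: 30.0
```

Call:
send_rows:
  plan:
    - [[0,0.2,0,0,-1],[0,0.5,0,0,-1],[0,0.6,0,0,-1],[0,0.6,0,0,-1],[0,0.6,0,0,-1],[0,0.6,0,0,-1],[0,0.6,0,0,-1],[0,0.6,0,0,-1],[0,0.4,0,0,-1],[0,0.1,0,0,-1]]

```text
t: 26.87
tcp_pos: [566.0, -53.3, 84.0]
eef_rot: [0.0, 0.998, -0.061, 0.001]
contact_force: [1.8, 1.0, 5.4]
finger_gap: 0.151
gripper_force: 30.0
```

Call:
send_rows:
  plan:
    - [[0,0.08,0,0,-1],[0,0.05,0,0,-1],[0,0,0,0,-1]]

```text
t: 27.12
tcp_pos: [565.8, -55.4, 84.0]
eef_rot: [0.0, 0.998, -0.06, 0.001]
contact_force: [1.5, -1.2, 6.1]
finger_gap: 0.148
gripper_force: 30.0
```

Call:
send_rows:
  plan:
    - [[0,0.08,0,0,-1],[0,0.06,0,0,-1],[0,0,0,0,-1]]

```text
t: 27.37
tcp_pos: [565.6, -57.0, 84.0]
eef_rot: [-0.001, 0.998, -0.061, 0.001]
contact_force: [6.3, 16.4, 5.2]
finger_gap: 0.153
gripper_force: 30.0
```

Call:
send_rows:
  plan:
    - [[0,0.06,0,0,-1],[0,0,0,0,-1],[0,0,0,0,-1]]

```text
t: 27.62
tcp_pos: [565.5, -57.2, 84.0]
eef_rot: [-0.002, 0.998, -0.061, 0.001]
contact_force: [7.8, 28.6, 5.6]
finger_gap: 0.151
gripper_force: 30.0
```

Stop reached, travel about 125 mm. Release, lift, move clear, and check.

Call:
send_rows:
  plan:
    - [[0,0,0,0,0],[0,0,0,0,0],[0,0,0,0,0],[0,0,-0.5,0,0],[0,0,-1,0,0],[0,0,-1,0,0],[0,0,-1,0,0],[0,0,-1,0,0],[0,0,-1,0,0],[0,0,0,0,0]]

```text
t: 28.45
tcp_pos: [566.4, -60.7, 225.6]
eef_rot: [0.001, 0.998, -0.061, 0.003]
contact_force: [1.0, -0.1, 0.9]
finger_gap: 0.501
gripper_force: 0.0
```

Call:
send_rows:
  plan:
    - [[-0.9,0.4,0,0,0],[-0.9,0.4,0,0,0],[-0.9,0.4,0,0,0],[-0.9,0.4,0,0,0],[-0.9,0.4,0,0,0],[-0.9,0.4,0,0,0],[0,0,0,0,0],[0,0,0,0,0]]

```text
t: 29.12
tcp_pos: [422.4, -103.7, 221.1]
eef_rot: [-0.0, 0.998, -0.061, -0.0]
contact_force: [0.7, -0.5, 0.3]
finger_gap: 0.497
gripper_force: 0.0
```

Run:
```python
from h import *
s=get_state();print(s["t"],s["tcp_pos"])
im=camera("scene");cv2.imwrite("pics/s7.png",im);w=camera("wrist");c=calibration("wrist")
a=np.radians(-6.75);e=np.array([np.cos(a),np.sin(a)]);u=np.array([-e[1],e[0]])
for n,i,cc,roi in(("scene",im,calibration("scene"),(250,225,310,275)),("wrist",w,c,(150,0,500,200))):
    try:
        g=blob(i,(3,140,90),(15,255,255),roi);r=rect(cc,g,84);print(n,r,r[:2]@u)
    except Exception as x:print(x)
x=cv2.resize(im[140:400,140:560],None,fx=1.2,fy=1.2);b=cv2.resize(w,(290,218));b=np.vstack([b,np.zeros((x.shape[0]-218,290,3),np.uint8)])
cv2.imwrite("pics/crop7.png",np.hstack([x,b]))
```

```text
29.1167 [ 422.39604715 -103.67073448  221.07304091]
scene [573.5 -48.3  65.2  32.3  -6.4] 19.442490971146952
wrist [563.6 -56.   48.5  13.2  -6.5] 10.632243617761425
```

View pics/crop7.png

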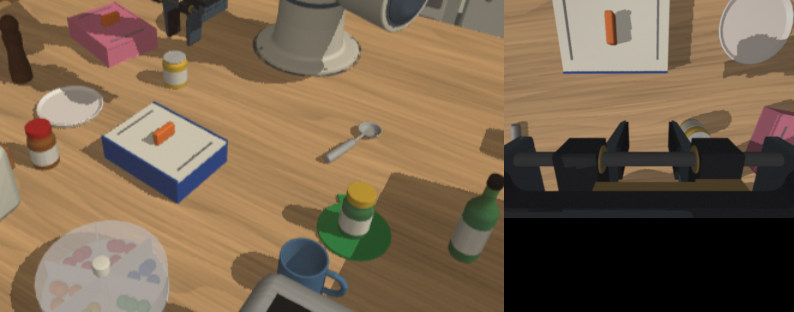

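The cover is shut: the grip moved from 135.7 to 10.6 mm, 125 mm of travel. The jar stands on the lid, the other things are where they were, and the arm is clear.

```bash
python3 -c "
from bench import *
print(job_done())"
```

```text
the job is handed in; nothing more can be done
None
```

The job is handed in at about 29 s: the yellow-capped jar stands on the green lid, the red bar lies flat in the empty compartment and the cover is fully shut, with the arm clear; the judge returned no verdict.

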